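# Grade mixed grinding balls over the sloped bar grader

## Task

Slide the loose steel tray, low end first, squarely up against the foot of the ball grader so that it stands centred under the lip. Then tip the bin forward gently so that the mixed grinding balls run down over the bars: the small ones drop into the trough beneath and all the large ones end in the tray. Finally swing the empty bin fully back onto its rests, let go, and leave the things standing around undisturbed.

Things in the scene. Friction and masses are not known exactly. Their poses are not given: they have to be found in the camera images.
- grader: Fixed ball grader: grey base, clear side walls, sloped steel bars. Origin: on the bench under it; +x points downhill (bin to foot), y across, z up. Base x -196..66 mm, y +-67 mm; side walls y +-60..65 mm, x -110..93 mm, up to z 126 mm. Five 6 mm bars with 22 mm gaps run downhill from x -62, z 96 to x 62, z 75 mm.
- trough (a point): Middle of the floor of the grader's trough for small balls, below the bars: grader x -62..61 mm, y +-60 mm, floor z 23 (downhill) to 33 mm; closed all round, reached only between the bars. Axes as the grader's.
- foot (a point): Middle, at bench height, of the grader's foot: the flat upright face at its downhill end, 134 mm wide at the base, 62 mm high, grader x 66 mm. Axes as the grader's.
- lip (a point): Middle of the downhill edge of the grader's lip, a plate that carries the large balls on from the bars and overhangs the foot by 26 mm; its underside is about 59 mm above the bench.
- bin (a joint): Hinge of the open steel bin at the uphill end, rad: 0 = back on its rests (stop), grows as it tilts forward (downhill), stop at 0.9. Inside 93 x 100 mm, sides 45 mm, no front wall. At 0 its floor slopes 1.5 deg backwards; above about 0.08 the balls begin to roll out, by 0.5 all have left. Stiff: stays where left, 3 to 6 N at the bar move it. Jerked, balls jump and miss: under 1 rad/s is gentle.
- bin_hinge (a point): Middle of the bin's hinge axis (parallel to the grader's y), at the bin's lower front edge, grader x -90 mm, z 105 mm.
- bin_bar (a point): Centre of the bin's round grip bar, 12 mm thick, 100 mm clear between its arms, parallel to the grader's y, 134 mm from the hinge axis; at bin 0 it is 97 mm uphill of and 92 mm above the hinge (197 mm above the bench). 29 mm free below it, then the edge of the bin's 3 mm rear wall. From above it can be pinched, or hooked between open fingers.
- tray_in (a point): Loose steel catch tray, 118 x 138 mm outside, 0.4 to 0.65 kg, on the bench: middle of its floor, 3 mm above the bench. Tray's +x points from its low end wall (34 mm high, outer face x -59 mm; this end goes to the foot) to its high end wall (60 mm high, x +59 mm). Side walls 34 mm high at y +-69 mm; walls 3 mm thick.
- tray_tab (a point): Grip point of the tray's black upright tab on the outside of its high end wall: 10 mm thick along the tray's x, 44 mm wide along y, top 80 mm above the bench; this point is 64 mm above the bench and 64 mm from tray_in along the tray's +x. Axes as the tray's.
- large_1_center (a point): Centre of large steel grinding ball 1, 30 mm diameter, 110 g; too big for the bar gaps. At the start in the bin.
- small_1_center (a point): Centre of small steel grinding ball 1, 16 mm diameter, 20 g; drops between the bars. At the start in the bin.
- large_2_center (a point): Centre of large steel grinding ball 2, 30 mm diameter, 110 g; too big for the bar gaps. At the start in the bin.
- small_2_center (a point): Centre of small steel grinding ball 2, 16 mm diameter, 20 g; drops between the bars. At the start in the bin.
- large_3_center (a point): Centre of large steel grinding ball 3, 30 mm diameter, 110 g; too big for the bar gaps. At the start in the bin.
- small_3_center (a point): Centre of small steel grinding ball 3, 16 mm diameter, 20 g; drops between the bars. At the start in the bin.
- vial: Bystander: white screw-cap vial, 27 mm across, 50 mm high, loose, beside the grader on the far side. Origin: centre of its underside.
- cassette_a: Bystander: tissue cassette 28 x 41 x 10 mm, loose, between grader and robot. Origin: centre of its underside.
- cassette_b: Bystander: second tissue cassette, 28 x 41 x 11 mm, loose, between grader and robot. Origin: centre of its underside.

How it is judged:
By the outcome, as a careful person would: the job done as asked, in the order asked, and still so for the second after the job is handed in, with the robot touching nothing.
It also fails if it takes over 51 s, if anything falls off the work surface, if the arm or the gripper's body presses on something with over 40 N, if the wrist force passes 120 N, or if a joint passes its speed limit or range.

## Robot

A 6-joint arm with a two-finger parallel gripper is mounted at the origin on a cart in front of the work surface, level with it; the furniture and walls round the work are solid. World frame = base frame: x ahead of the robot, y to its left, z up, the work surface at z = 0. Lengths are in m, angles in rad, forces in N, time in s.
With the tool pointing down it reaches from about 0.35 to 0.975 m from the base axis. Payload 4.9 kg.
Tool frame: the origin (TCP) lies at the very end of the fingers, on their centre line; the grasp point (between the pads) lies 19 mm behind it; z points along the fingers, y is the line along which they close (so a half turn about z gives the same grasp; the last joint's range is limited). The gripper opens to 85 mm and grips with 20 to 120 N. Pads are 22 mm wide; open, the fingers measure 114 mm over their backs; the gripper's body (76 mm by 85 mm) begins 54 mm behind the grasp point. The pads swing forward as they close: fully open they stand 13 mm farther back than shut.
Start: joints at [1.067, 0.053, 1.613, -0, 1.476, -0.119], TCP at [0.235, 0.579, 0.231] pointing down, gripper open.
Joint ranges: [-3.01, 3.01], [-1.01, 2.22], [0.06, 2.58], [-1.02, 4.17], [0.09, 2.62], [-3.14, 3.14]. Speed limits (rad/s): [2.57, 2.57, 3.14, 3.14, 3.14, 3.14].

## Interface

Orientations are given as a unit quaternion [w, x, y, z].
In Python, from plant import manip, vision, order gives the robot as it stands.
- The arm moves only by the tool play_rows, never from a script. Its argument "steps" is a list that holds one entry, the list of rows, each a list of 6 numbers: the shift along the tool's x, y, z in mm, then the turn, a rotation vector about the tool's x, y, z in degrees. A call has 1 to 12 rows; each row is the pose to reach, as a shift and turn from the pose commanded when the call began, along the tool's axes at that moment; what a row does not reach only later rows make up. A row lasts 1/12 s, in which the tool goes at most 41.7 mm and 7.16 degrees, less where a joint would pass 70% of its speed; a pose out of reach is approached as far as the arm can. A call with a gripper value outside its range is refused whole. "claw" is the gripper's target within -1 to 1 (fully open at 1, half-way at 0, shut at -1), set as the call begins (left out, the last holds). The fingers move at their own pace and stop on an object; the grip force is fixed at half the most. Time passes only in rows, so rows that repeat a pose let the fingers close. It gives the time, the measured TCP pose, the force, the opening and the grip force at its end, in the units of the state.
- manip.state(): the state, without advancing time (a new reading comes with each control period).
- vision.grab_frame(name): name is "scene" or "top" or "wrist"; returns (picture, depth): 420x560x3 uint8, blue, green, red; 420x560 float32, m along the optical axis (not along the pixel's ray), 0 where there is no reading.
- vision.camera_info(name): a dict with "K" (3x3 intrinsics, pixels), "k1" (the pictures are not rectified: a ray, as slopes to the right and down, at radius r is drawn at 1 + k1 r^2 times it, then the intrinsics apply), "eye" and "orientation" of the camera in the world; the wrist camera has in their place "T_tool_cam" (4x4, takes a point from camera to tool coordinates, whose origin is the TCP and whose axes are the flange's). Camera axes: x right, y down, z forward; pixel columns grow to the right and rows downward; lengths in m; the calibration is good to about 2 mm. A picture is of the moment at which its call begins: read the wrist's pose just before it. camera_info takes no time and is no camera call.
- order.job_done(): hands the job in; it is judged then, once.
The state is a dict: "time": time; "joint_pos": joint angles; "joint_vel": joint speeds; "joint_efforts": joint torques, N m; "tool_pos": TCP position; "tool_rot": TCP orientation; "contact_force": force on the tool from outside, world axes, zero at the start; "ft_torque": the same for the moment, N m; "gripper_width": opening from 0.0 (shut) to 1.0 (fully open); "grasp_force": force on a finger pad.
Only numpy, scipy, OpenCV 4.12 (cv2) and the standard library are available. Lean on these libraries where they do the work, as an engineer would, in place of code of your own. Each camera call takes 0.05 s, during which the arm holds its last target. There are 200 camera calls.

## Working session

There is one attempt and no reset: what is moved stays moved. The work goes in short steps, Python scripts to look and compute and a tool call to move; the robot and the scene stay as the last step left them, time stands still between calls to the robot, and variables do not carry over. Pictures are saved under pics/ and viewed, at most 10 in all, crops included, and the job is handed in when it is done.

Besides the shell and the picture viewer there is one more tool, called after "Emit:" as name(argument=value, ...), one argument or row to a line, values as JSON. play_rows: Moves the arm, as the interface text tells. Its arguments: {"type":"object","properties":{"steps":{"type":"array"},"claw":{"type":"number"}},"required":["steps"]}

```bash
ls; mkdir -p pics; cat > h.py <<'E'
import numpy as np, cv2
from plant import manip, vision, order
from scipy.spatial.transform import Rotation as R
def rot(q): return R.from_quat([q[1],q[2],q[3],q[0]])
def cam(name,st=None):
    i=vision.camera_info(name)
    if name=='wrist':
        st=st or manip.state(); T=np.array(i['T_tool_cam']); r=rot(st['tool_rot']).as_matrix()
        return np.array(i['K']),i['k1'],r@T[:3,3]+np.array(st['tool_pos']),r@T[:3,:3]
    return np.array(i['K']),i['k1'],np.array(i['eye']),rot(i['orientation']).as_matrix()
def und(c,uv):
    K,k1=c[:2]; uv=np.atleast_2d(uv).astype(float)
    d=np.stack([(uv[:,0]-K[0,2])/K[0,0],(uv[:,1]-K[1,2])/K[1,1]],1); u=d.copy()
    for _ in range(20): u=d/(1+k1*(u**2).sum(1,keepdims=True))
    return u
def onplane(c,uv,z):
    u=und(c,uv); d=np.c_[u,np.ones(len(u))]@c[3].T
    return c[2]+d*((z-c[2][2])/d[:,2])[:,None]
def proj(c,P):
    q=(np.atleast_2d(P)-c[2])@c[3]; u=q[:,:2]/q[:,2:]; u=u*(1+c[1]*(u**2).sum(1,keepdims=True))
    return u*[c[0][0,0],c[0][1,1]]+[c[0][0,2],c[0][1,2]]
def cloud(c,D):
    h,w=D.shape; v,u=np.mgrid[:h,:w]; s=und(c,np.c_[u.ravel(),v.ravel()])
    P=(np.c_[s,np.ones(len(s))]*D.reshape(-1,1))@c[3].T+c[2]; P[D.ravel()==0]=np.nan
    return P.reshape(h,w,3)
E
python3 - <<'E'
from h import *
for n in ['scene','top']:
    p,d=vision.grab_frame(n); cv2.imwrite(f'pics/{n}0.png',p); np.savez(f'{n}0.npz',p=p,d=d); print(n,vision.camera_info(n))
print(manip.state())
E
```

```text
pics
scene {'K': array([[447.8310333 ,   0.        , 277.28841711],
       [  0.        , 447.8310333 , 202.7933557 ],
       [  0.        ,   0.        ,   1.        ]]), 'k1': -0.043996062381316536, 'eye': array([ 0.1611946 , -0.36202639,  0.82110528]), 'orientation': array([-0.31764567,  0.89311686, -0.30037651,  0.10591249])}
top {'K': array([[421.98564614,   0.        , 281.28745807],
       [  0.        , 421.98564614, 211.52311137],
       [  0.        ,   0.        ,   1.        ]]), 'k1': -0.11086680961808625, 'eye': array([0.28747773, 0.08292077, 1.15992556]), 'orientation': array([ 0.07238348, -0.65494723,  0.74771193, -0.08204651])}
{'time': 0.1, 'joint_pos': array([ 1.06697271e+00,  5.33305423e-02,  1.61418488e+00,  2.66243108e-05,
        1.47602279e+00, -1.18962084e-01]), 'joint_vel': array([-0.00153728, -0.0009162 , -0.00200734, -0.00272697,  0.00111384,
       -0.00040018]), 'joint_efforts': array([ 5.91390744e-04, -3.94897449e+01, -3.71365821e+01, -8.08914024e-05,
        3.91437105e-03, -6.92543409e-07]), 'tool_pos': array([0.23433235, 0.57878067, 0.23014452]), 'tool_rot': array([-3.10659797e-04,  1.91246515e-01,  9.81541555e-01, -9.21939620e-04]), 'contact_force': array([ 0.39199044, -0.03992519,  0.17420368]), 'ft_torque': array([-0.06693296,  0.01385359, -0.06168663]), 'grasp_force': 0.0, 'gripper_width': 0.9998978339982675}
```

View pics/scene0.png

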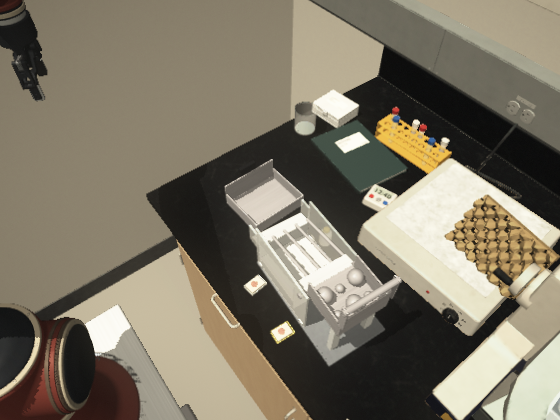

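View pics/top0.png

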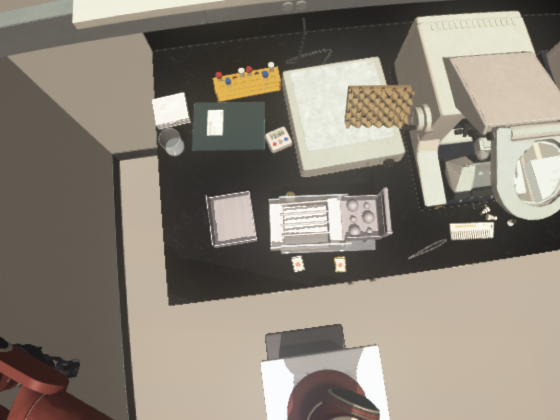

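The scene view shows the tray at (263,195), with the grader at (320,260) and its bin at (350,290). The cassettes are at (255,285) and (282,330). In the top view the tray is at (232,218) with its high wall on the left. The foot of the grader is at about (270,222) and the bin bar at about (387,213).

```bash
python3 - <<'E'
from h import *
for n,box in [('top',(190,170,410,285)),('scene',(210,145,410,370))]:
    z=np.load(f'{n}0.npz'); c=cam(n); P=cloud(c,z['d'])
    x0,y0,x1,y1=box; k=3.6 if n=='top' else 2.6
    s=cv2.resize(z['p'][y0:y1,x0:x1],None,fx=k,fy=k,interpolation=cv2.INTER_CUBIC); cv2.imwrite(f'pics/{n}c.png',s)
c=cam('top'); z=np.load('top0.npz'); P=cloud(c,z['d'])
for u,v in [(232,218),(210,220),(254,218),(232,196),(232,242),(290,210),(336,222),(387,213),(298,264),(340,264),(290,196)]: print(u,v,P[v,u].round(3), onplane(c,(u,v),0).round(3)[0])
Z=P[...,2]; 
sub=Z[185:255:3,200:395:5]; 
print((np.nan_to_num(sub)*1000).astype(int).tolist().__str__().replace('], [','\n'))
E
```

```text
232 218 [0.543 0.19  0.001] [0.544 0.19  0.   ]
210 220 [0.535 0.245 0.048] [0.546 0.252 0.   ]
254 218 [0.535 0.128 0.001] [0.535 0.128 0.   ]
232 196 [0.603 0.182 0.014] [0.607 0.183 0.   ]
232 242 [0.47  0.194 0.033] [0.476 0.197 0.   ]
290 210 [0.54  0.026 0.024] [0.545 0.025 0.   ]
336 222 [ 0.475 -0.082  0.103] [ 0.494 -0.098  0.   ]
387 213 [ 0.463 -0.189  0.203] [ 0.5   -0.247  0.   ]
298 264 [0.391 0.024 0.009] [0.391 0.024 0.   ]
340 264 [ 0.375 -0.09   0.006] [ 0.376 -0.091  0.   ]
290 196 [0.553 0.026 0.126] [0.585 0.019 0.   ]
[[0, 1, 2, -2, -3, -3, -1, 2, 0, -2, 0, -1, 0, -2, -2, 0, -2, -5, -1, 0, 1, -2, 0, -4, -3, -2, 1, -8, 0, -3, -1, 1, 0, 0, -1, 0, 1, 0, -2
-2, 0, 3, 3, 0, 3, -1, -2, -1, 0, 0, 3, 1, -3, 2, -1, -3, -2, 2, -3, 3, 0, 0, 4, 3, -1, 1, -1, 0, 0, -1, -4, 0, -2, -2, 3, -1, 202, -2
0, -2, 2, 2, 0, -1, -2, -2, 1, 33, 0, -4, 0, 0, -2, 0, 0, -1, 31, 2, 1, 0, 1, 4, 1, 0, 0, -2, -1, -4, -2, 0, 0, -2, 0, -1, 181, 203, -1
-2, 2, 0, 2, 3, -3, 32, 31, 22, 9, 2, -2, 0, -4, -2, -1, -2, -1, 49, -3, 2, 1, -3, 2, -1, 124, 125, 126, 123, 124, 0, 0, -3, -6, 0, 1, 162, 204, 
[... 2348 characters left out ...]
6, 0, 1, 2, 32, 27, 15, 0, -1, -2, 0, 0, 65, 67, 18, 25, 29, 23, 24, 26, 29, 32, 95, 95, 102, 103, 6, 126, 7, 7, 34, 11, -2, 1, -1, 0
0, 1, 1, 36, 33, 18, 3, -2, -1, -2, 2, -1, 2, -4, 0, 65, 68, 126, 124, 124, 125, 123, 125, 127, 122, 121, 118, 116, 112, 109, 103, 9, 6, 3, 8, -1, -4, -4, 1
-5, 0, 0, 2, -2, 1, 0, 0, 0, -3, 0, 1, 2, -1, -4, 104, 104, 96, 98, 91, 84, 83, 76, 74, 69, 67, 58, 56, 48, 47, 7, 10, 5, 8, 11, 6, 1, 1, 0
-6, 0, -2, 0, -1, 0, 0, 0, -1, 1, 0, -2, -2, -1, 2, 4, -4, 30, 28, 29, 23, 26, 15, 9, 9, 9, 5, 5, 5, -1, 0, -2, 1, 3, 0, 0, 0, -3, 0
0, 0, 0, 1, -1, 0, -2, -2, 1, -1, -1, 0, 0, -1, 0, -2, 0, 4, -2, 0, -2, 0, 1, 1, -1, 2, -2, 4, -1, -3, -1, 1, -1, -1, -1, 1, -2, 1, -2]]
```

View pics/topc.png

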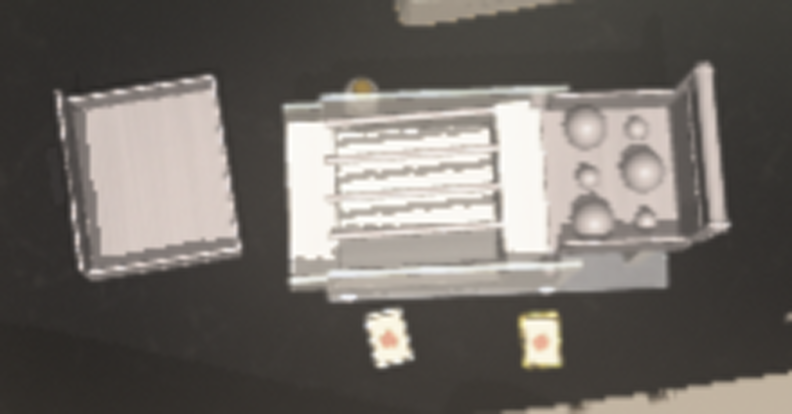

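View pics/scenec.png

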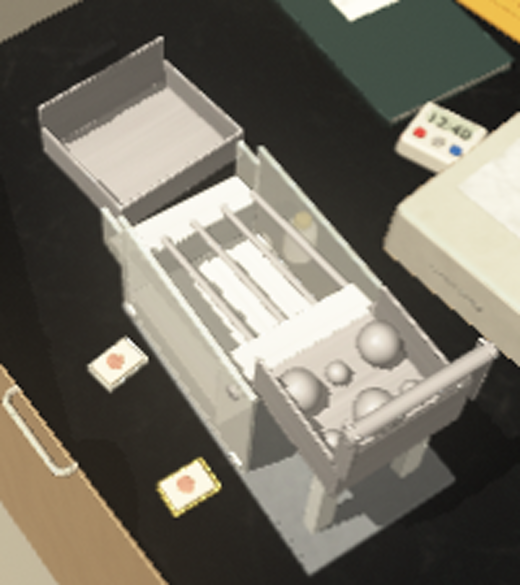

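The crops show the tray's low corners at top px (249,191) and (257,240), and its high wall tops at (207,196) and (214,246). The grader's walls, lip edge and bar are clear. I'll fit the poses from these corners and from depth.

```bash
python3 - <<'E'
from h import *
ct=cam('top'); cs=cam('scene')
print('tray low corners z34'); print(onplane(ct,[(249.2,191.1),(256.7,240)],.034).round(4)); print(onplane(cs,[(303.1,195.4),(256.2,224.6)],.034).round(4))
print('high z60'); print(onplane(ct,[(206.7,195.6),(214.4,246.4)],.06).round(4)); print(onplane(cs,[(272.7,159.6),(225.4,186.5)],.06).round(4))
for n,c in [('top',ct),('scene',cs)]:
    P=cloud(c,np.load(f'{n}0.npz')['d']).reshape(-1,3); P=P[~np.isnan(P[:,0])]
    def sel(z0,z1,x0,x1,y0,y1): return P[(P[:,2]>z0)&(P[:,2]<z1)&(P[:,0]>x0)&(P[:,0]<x1)&(P[:,1]>y0)&(P[:,1]<y1)]
    bar=sel(.196,.212,.38,.6,-.25,-.14); m=np.median(bar,0); m=bar[:,:2].mean(0)
    w=np.linalg.svd(bar[:,:2]-m,full_matrices=False)[2][0]; t=(bar[:,:2]-m)@w
    print(n,'bar n',len(bar),m.round(4),'axis deg',np.degrees(np.arctan2(w[1],w[0])),'t',np.percentile(t,[1,99]).round(4), 'ztop',np.percentile(bar[:,2],90))
    for nm,x0,x1 in [('near',.40,.46),('far',.53,.60)]:
        q=sel(.119,.13,x0,x1,-.11,.06); a=np.polyfit(q[:,1],q[:,0],1); print(nm,len(q),'dx/dy deg',np.degrees(np.arctan(a[0])),'x at y=0',a[1].round(4),'yrange',np.percentile(q[:,1],[1,99]).round(4))
    lip=sel(.05,.075,.42,.55,.03,.09); 
    for x in (.46,.48,.50,.52): 
        q=lip[abs(lip[:,0]-x)<.006]; print('lip x',x,np.percentile(q[:,1],[50,90,97]).round(4))
    tab=sel(.07,.09,.45,.62,.2,.3); print('tab',len(tab),tab.mean(0).round(4),np.percentile(tab[:,0],[1,99]).round(4))
E
```

```text
tray low corners z34
[[0.6054 0.1311 0.034 ]
 [0.4671 0.1268 0.034 ]]
[[0.6072 0.1307 0.034 ]
 [0.4732 0.1281 0.034 ]]
high z60
[[0.6009 0.2456 0.06  ]
 [0.4605 0.2384 0.06  ]]
[[0.6053 0.2444 0.06  ]
 [0.4693 0.241  0.06  ]]
top bar n 245 [ 0.4681 -0.19  ] axis deg 174.70884611085202 t [-0.0567  0.0544] ztop 0.20459533856938564
near 169 dx/dy deg 2.6200012117409295 x at y=0 0.4244 yrange [-0.1091  0.0565]
far 167 dx/dy deg 5.216025275840818 x at y=0 0.5494 yrange [-0.1077  0.0539]
lip x 0.46 [0.0723 0.0859 0.0882]
lip x 0.48 [0.0697 0.0829 0.0855]
lip x 0.5 [0.0694 0.0829 0.0851]
lip x 0.52 [0.0693 0.0806 0.0831]
tab 69 [0.5343 0.252  0.0787] [0.514  0.5555]
scene bar n 533 [ 0.4689 -0.1925] axis deg 174.95426801457342 t [-0.056   0.0532] ztop 0.20321962770529428
near 333 dx/dy deg 4.119196719329345 x at y=0 0.4259 yrange [-0.1091  0.0581]
far 280 dx/dy deg 5.9256106473568195 x at y=0 0.5512 yrange [-0.1075  0.0526]
lip x 0.46 [0.0658 0.0828 0.0871]
lip x 0.48 [0.0677 0.0833 0.0856]
lip x 0.5 [0.0699 0.0827 0.0855]
lip x 0.52 [0.0642 0.0799 0.0836]
tab 106 [0.536  0.25   0.0772] [0.5143 0.5581]
```

```bash
cat >> h.py <<'E'
def plan(pos,head=None,st=None,tilt=None):
    """shift mm / turn deg in tool axes to TCP pos; tool z down, tool y heading (deg)"""
    st=st or manip.state(); r=rot(st['tool_rot']); s=r.inv().apply(np.array(pos)-st['tool_pos'])*1000
    if head is None: w=np.zeros(3)
    else:
        h=np.radians(head); y=np.array([np.cos(h),np.sin(h),0]); z=np.array([0,0,-1.]); x=np.cross(y,z)
        w=(r.inv()*R.from_matrix(np.c_[x,y,z])).as_rotvec(degrees=True)
    print('shift',s.round(1),'turn',w.round(1)); return s,w
E
python3 - <<'E'
from h import *
plan((.535,.251,.2),92)
print(vision.camera_info('wrist'))
E
```

```text
shift [-401.7 -190.9   30.4] turn [ -0.1  -0.  -24.1]
{'K': array([[307.44669732,   0.        , 279.96208791],
       [  0.        , 307.44669732, 207.09154529],
       [  0.        ,   0.        ,   1.        ]]), 'k1': -0.06963172829940832, 'T_tool_cam': array([[-6.32933986e-04, -9.50263606e-01, -3.11446107e-01,
         8.08922135e-02],
       [ 9.99999522e-01, -3.69326342e-04, -9.05377511e-04,
        -7.80465735e-04],
       [ 7.45322048e-04, -3.11446531e-01,  9.50263386e-01,
        -1.43140517e-01],
       [ 0.00000000e+00,  0.00000000e+00,  0.00000000e+00,
         1.00000000e+00]])}
```

Emit:
play_rows(
  steps=[
    [[-36,-17,3,0,0,-2],[-73,-35,6,0,0,-4],[-110,-52,8,0,0,-6.5],[-146,-70,11,0,0,-9],[-183,-87,14,0,0,-11],[-219,-104,17,0,0,-13],[-256,-122,19,0,0,-15],[-292,-139,22,0,0,-17.5],[-329,-156,25,0,0,-20],[-365,-174,28,0,0,-22],[-390,-185,30,0,0,-24],[-402,-191,30,0,0,-24]],
  ],
  claw=1,
)

```text
time: 1.1
tool_pos: [0.537, 0.2484, 0.2001]
tool_rot: [-0.001, -0.016, 1.0, -0.001]
contact_force: [-0.6, 0.4, -0.0]
gripper_width: 0.996
grasp_force: 0.0
```

```bash
python3 - <<'E'
from h import *
st=manip.state(); p,d=vision.grab_frame('wrist'); cv2.imwrite('pics/w1.png',p); np.savez('w1.npz',p=p,d=d,pos=st['tool_pos'],q=st['tool_rot'])
print(st['time'],st['tool_pos'],st['joint_vel'].round(3))
c=cam('wrist',st); P=cloud(c,d).reshape(-1,3); P=P[~np.isnan(P[:,0])]
# tab top
t=P[(P[:,2]>.074)&(P[:,2]<.09)&(P[:,1]>.2)&(P[:,1]<.3)]; print('tab',len(t),t.mean(0).round(4))
h=cv2.minAreaRect((t[:,:2]*1000).astype(np.float32)); print(h)
w=P[(P[:,2]>.054)&(P[:,2]<.066)&(P[:,1]>.2)&(P[:,1]<.27)]; a=np.polyfit(w[:,0],w[:,1],1); print('wall',len(w),w.mean(0).round(4),np.degrees(np.arctan(a[0])),np.percentile(w[:,0],[1,99]))
for k,(u,v) in {'tab':(.535,.251)}.items(): print(proj(c,[(u,v,.08)]))
E
```

```text
1.1 [0.53696088 0.24836681 0.20007413] [-0.207  0.089 -0.097  0.031  0.02  -0.18 ]
tab 524 [0.5338 0.2512 0.0803]
((534.7420654296875, 251.14463806152344), (43.42717742919922, 9.187954902648926), 2.221027135848999)
wall 460 [0.5276 0.2448 0.0604] 1.5726457940524208 [0.46680674 0.6006974 ]
[[283.76337835 199.88798643]]
```

View pics/w1.png

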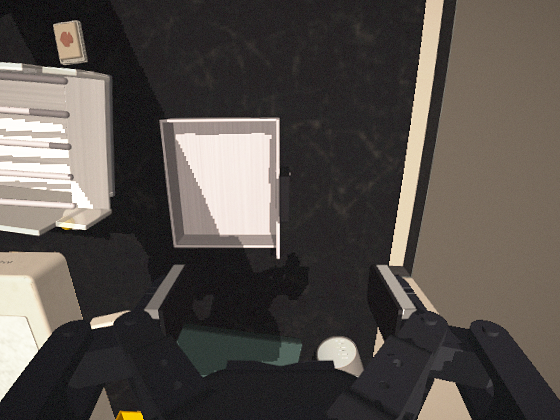

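The wrist view shows the tray from above with its tab at (285,195), 5 px from the predicted spot. The grader's lip end is at left, (112,130). Next I descend and pinch the tab.

```bash
python3 - <<'E'
from h import *
plan((.5345,.250,.048),92)
z=np.load('w1.npz'); st=dict(tool_pos=z['pos'],tool_rot=z['q']); c=cam('wrist',st); P=cloud(c,z['d']).reshape(-1,3); P=P[~np.isnan(P[:,0])]
q=P[(P[:,2]>.05)&(P[:,2]<.075)&(P[:,1]>.03)&(P[:,1]<.1)&(P[:,0]>.4)&(P[:,0]<.58)]
print(len(q),np.percentile(q[:,0],[1,99]))
E=[]
for x in np.arange(.44,.545,.01):
    s=q[abs(q[:,0]-x)<.005]; 
    if len(s)>5: E.append((x,np.percentile(s[:,1],98)))
E=np.array(E); print(E.round(4).tolist()); a=np.polyfit(E[:,0],E[:,1],1); print(a,np.degrees(np.arctan(a[0])))
for n,x0,x1 in [('near',.40,.46),('far',.53,.60)]:
    s=P[(P[:,2]>.115)&(P[:,2]<.132)&(P[:,0]>x0)&(P[:,0]<x1)&(P[:,1]>-.1)&(P[:,1]<.1)]; 
    if len(s)>10: b=np.polyfit(s[:,1],s[:,0],1); print(n,len(s),np.degrees(np.arctan(b[0])),np.polyval(b,[0,.05]).round(4),np.percentile(s[:,1],[1,99]))
E
```

```text
shift [  2.9   2.4 152.4] turn [-0.1 -0.  -0.3]
5317 [0.43300697 0.55415422]
[[0.44, 0.0906], [0.45, 0.0899], [0.46, 0.0886], [0.47, 0.088], [0.48, 0.087], [0.49, 0.0858], [0.5, 0.085], [0.51, 0.0846], [0.52, 0.0833], [0.53, 0.0827], [0.54, 0.0811]]
[-0.09236639  0.13132043] -5.277230658821604
near 264 4.062972535699309 [0.4256 0.4292] [0.04766398 0.06676048]
far 507 6.315939876591969 [0.5477 0.5533] [0.0136469 0.0547629]
```

Emit:
play_rows(
  steps=[
    [[1,1,25,0,0,0],[2,2,60,0,0,0],[3,2,95,0,0,0],[3,2,125,0,0,0],[3,2,145,0,0,0],[3,2,152,0,0,0],[3,2,152,0,0,0]],
  ],
  claw=1,
)

```text
time: 1.73
tool_pos: [0.53, 0.2534, 0.0467]
tool_rot: [-0.003, -0.017, 1.0, -0.001]
contact_force: [-0.5, 0.0, -0.1]
gripper_width: 0.998
grasp_force: 0.0
```

Emit:
play_rows(
  steps=[
    [[0,0,0,0,0,0],[0,0,0,0,0,0],[0,0,0,0,0,0],[0,0,0,0,0,0],[0,0,0,0,0,0],[0,0,0,0,0,0],[0,0,0,0,0,0],[0,0,0,0,0,0],[0,0,0,0,0,0],[0,0,0,0,0,0]],
  ],
  claw=-1,
)

```text
time: 2.57
tool_pos: [0.5333, 0.2521, 0.0507]
tool_rot: [0.001, -0.017, 1.0, -0.001]
contact_force: [-1.0, -3.7, 5.3]
gripper_width: 0.131
grasp_force: 63.7
```

```bash
python3 - <<'E'
from h import *
st=manip.state(); print(st['tool_pos'],st['contact_force'],st['gripper_width']); 
d=np.array([.0906,.9959]); 
for k in (.150,.128,.123): 
    t=np.array([.4918,.0593])+k*d; print(t); plan((t[0],t[1],.048),84.8)
E
```

```text
[0.53334153 0.25208393 0.05068621] [-0.95952004 -3.74706064  5.3245969 ] 0.13079566778562807
[0.50539  0.208685]
shift [ 29.4 -42.4   2.8] turn [-0.2  0.1  7.2]
[0.5033968 0.1867752]
shift [ 32.2 -64.2   2.8] turn [-0.2  0.1  7.2]
[0.5029438 0.1817957]
shift [ 32.8 -69.2   2.8] turn [-0.2  0.1  7.2]
```

Emit:
play_rows(
  steps=[
    [[2,-3,0,0,0,0.5],[5,-8,0,0,0,1],[8,-14,0,0,0,1.8],[11,-20,0,0,0,2.5],[15,-27,0,0,0,3.2],[19,-34,0,0,0,4],[22,-41,0,0,0,4.8],[26,-48,0,0,0,5.6],[29,-54,0,0,0,6.3],[32,-59,0,0,0,6.9],[33,-62,0,0,0,7.2],[33.5,-63,0,0,0,7.2]],
  ],
)

```text
time: 3.57
tool_pos: [0.5034, 0.1902, 0.0516]
tool_rot: [0.003, 0.046, 0.999, 0.002]
contact_force: [3.2, 5.5, 5.2]
gripper_width: 0.135
grasp_force: 64.2
```

```bash
python3 - <<'E'
from h import *
st=manip.state(); print(st['time'],st['tool_pos'],st['contact_force'],rot(st['tool_rot']).as_matrix()[:,1].round(4)); 
p,d=vision.grab_frame('top'); np.savez('top2.npz',p=p,d=d); p2,d2=vision.grab_frame('scene'); np.savez('scene2.npz',p=p2,d=d2)
a=cv2.resize(p[170:285,190:330],None,fx=2.8,fy=2.8,interpolation=2); b=cv2.resize(p2[145:300,200:370],None,fx=2.3,fy=2.3,interpolation=2)
h=max(a.shape[0],b.shape[0]); o=np.zeros((h,a.shape[1]+b.shape[1],3),np.uint8); o[:a.shape[0],:a.shape[1]]=a; o[:b.shape[0],a.shape[1]:]=b; print(o.shape,a.shape); cv2.imwrite('pics/c2.png',o)
E
```

```text
3.5667 [0.50335193 0.19023563 0.05163465] [3.2248507  5.50848896 5.23174501] [0.0917 0.9958 0.0036]
(356, 783, 3) (322, 392, 3)
```

View pics/c2.png

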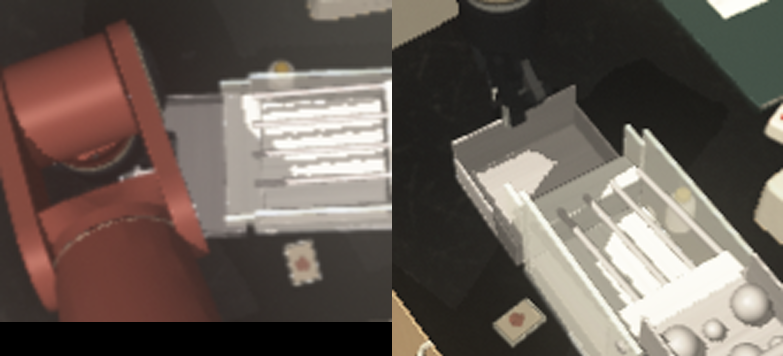

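The crops show the gripper holding the tray, square to the foot with its low end already under the lip and only a small gap left. I'll push the last few millimetres slowly.

Emit:
play_rows(
  steps=[
    [[0,-1,0,0,0,0],[0,-2,0,0,0,0],[0,-3,0,0,0,0],[0.5,-4,0,0,0,0],[1,-5,0,0,0,0],[1,-5.5,0,0,0,0],[1,-6,0,0,0,0],[1,-6,0,0,0,0]],
  ],
)

```text
time: 4.33
tool_pos: [0.5017, 0.185, 0.0516]
tool_rot: [0.002, 0.046, 0.999, 0.002]
contact_force: [1.8, 6.0, 5.7]
gripper_width: 0.132
grasp_force: 64.7
```

Emit:
play_rows(
  steps=[
    [[0,-0.5,0,0,0,0],[0,-1,0,0,0,0],[0,-1.5,0,0,0,0],[0,-2,0,0,0,0],[0,-2,0,0,0,0]],
  ],
)

```text
time: 4.75
tool_pos: [0.5015, 0.1831, 0.0517]
tool_rot: [0.002, 0.046, 0.999, 0.002]
contact_force: [1.3, 6.8, 6.2]
gripper_width: 0.134
grasp_force: 64.9
```

Emit:
play_rows(
  steps=[
    [[0,-0.5,0,0,0,0],[0,-1,0,0,0,0],[0,-1.5,0,0,0,0],[0,-2,0,0,0,0],[0,-2,0,0,0,0]],
  ],
)

```text
time: 5.17
tool_pos: [0.5014, 0.1818, 0.0518]
tool_rot: [0.003, 0.046, 0.999, 0.003]
contact_force: [2.5, 10.0, 5.4]
gripper_width: 0.133
grasp_force: 65.8
```

Emit:
play_rows(
  steps=[
    [[0,-0.5,0,0,0,0],[0,-1,0,0,0,0],[0,-1.5,0,0,0,0],[0,-2,0,0,0,0],[0,-2,0,0,0,0]],
  ],
)

```text
time: 5.58
tool_pos: [0.5014, 0.1816, 0.0522]
tool_rot: [0.003, 0.046, 0.999, 0.005]
contact_force: [2.2, 15.8, 5.2]
gripper_width: 0.133
grasp_force: 67.2
```

Emit:
play_rows(
  steps=[
    [[0,-1,0,0,0,0],[0,-2,0,0,0,0],[0,-2,0,0,0,0],[0,-2,0,0,0,0]],
  ],
)

```text
time: 5.92
tool_pos: [0.5014, 0.1815, 0.0528]
tool_rot: [0.003, 0.046, 0.999, 0.007]
contact_force: [-0.5, 22.9, 6.9]
gripper_width: 0.132
grasp_force: 67.5
```

Emit:
play_rows(
  steps=[
    [[0,0,0,0,0,0],[0,0,0,0,0,0],[0,0,0,0,0,0],[0,0,0,0,0,0],[0,0,0,0,0,0],[0,0,0,0,0,0]],
  ],
  claw=1,
)

```text
time: 6.42
tool_pos: [0.4985, 0.1749, 0.0489]
tool_rot: [-0.0, 0.046, 0.999, -0.0]
contact_force: [1.5, 0.6, -0.4]
gripper_width: 0.964
grasp_force: 0.0
```

Emit:
play_rows(
  steps=[
    [[0,2,-20,0,0,0],[0,3,-50,0,0,0],[0,3,-90,0,0,0],[0,3,-130,0,0,0],[0,3,-170,0,0,0],[0,3,-200,0,0,0],[0,3,-210,0,0,0],[0,3,-210,0,0,0]],
  ],
)

```text
time: 7.08
tool_pos: [0.5009, 0.1784, 0.2634]
tool_rot: [0.003, 0.046, 0.999, 0.001]
contact_force: [0.5, -1.0, 0.8]
gripper_width: 0.998
grasp_force: 0.0
```

```bash
cat > m.py <<'E'
from h import *
st=manip.state(); p,d=vision.grab_frame('wrist'); cv2.imwrite('pics/w2.png',p)
print(st['time'],st['tool_pos'],st['gripper_width'])
c=cam('wrist',st); P=cloud(c,d).reshape(-1,3); P=P[~np.isnan(P[:,0])]
t=P[(P[:,2]>.072)&(P[:,2]<.09)&(P[:,1]>.15)&(P[:,1]<.22)&(P[:,0]>.45)&(P[:,0]<.55)]; print('tab',len(t),cv2.minAreaRect((t[:,:2]*1000).astype(np.float32)))
w=P[(P[:,2]>.055)&(P[:,2]<.066)&(P[:,1]>.155)&(P[:,1]<.2)]; a=np.polyfit(w[:,0],w[:,1],1); print('wall',len(w),w.mean(0).round(4),np.degrees(np.arctan(a[0])),np.percentile(w[:,0],[1,99]))
q=P[(P[:,2]>.05)&(P[:,2]<.075)&(P[:,1]>.03)&(P[:,1]<.1)&(P[:,0]>.4)&(P[:,0]<.58)]; E=[]
for x in np.arange(.44,.545,.01):
    s=q[abs(q[:,0]-x)<.005]
    if len(s)>5: E.append((x,np.percentile(s[:,1],98)))
E=np.array(E); a=np.polyfit(E[:,0],E[:,1],1); print('lip',a,np.degrees(np.arctan(a[0])),np.polyval(a,.494))
for n,x0,x1 in [('near',.40,.47),('far',.53,.60)]:
    s=P[(P[:,2]>.115)&(P[:,2]<.132)&(P[:,0]>x0)&(P[:,0]<x1)&(P[:,1]>-.1)&(P[:,1]<.1)]
    if len(s)>10: b=np.polyfit(s[:,1],s[:,0],1); print(n,len(s),np.degrees(np.arctan(b[0])),np.polyval(b,[0,.05]).round(4))
    s=P[(P[:,2]>.025)&(P[:,2]<.042)&(P[:,0]>x0)&(P[:,0]<x1+.02)&(P[:,1]>.1)&(P[:,1]<.17)]
    if len(s)>10: b=np.polyfit(s[:,1],s[:,0],1); print(n,'tray side',len(s),np.degrees(np.arctan(b[0])),np.polyval(b,.12).round(4))
E
python3 m.py
```

```text
7.0833 [0.50087097 0.17842828 0.26335683] 0.9977583346699065
tab 357 ((503.2533874511719, 182.33799743652344), (8.935486793518066, 44.25148391723633), 84.73597717285156)
wall 361 [0.4987 0.1762 0.0605] -5.549133719788754 [0.43481063 0.56875893]
lip [-0.08942064  0.12945101] -5.1098348101851645 0.08527721407125638
near 878 5.163994298663121 [0.4239 0.4284]
near tray side 180 5.597581222609306 0.4288
far 1232 5.415912460236016 [0.5483 0.5531]
far tray side 207 5.247779280282435 0.5644
```

View pics/w2.png

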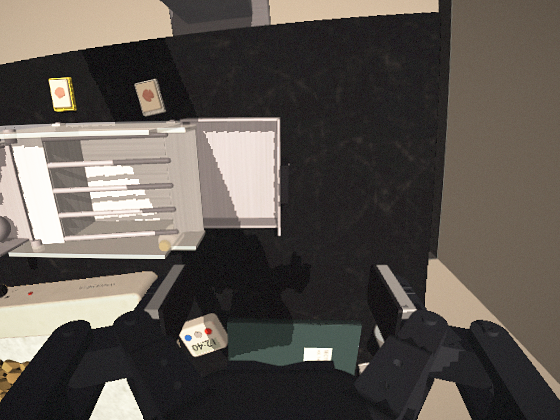

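The wrist view shows the tray flush and square against the grader, with its side walls at x 0.429 and 0.564 and its centre within about 1 mm. The tab is at (285,180). Next I go over to the bin bar.

Emit:
play_rows(
  steps=[
    [[0,-15,0,0,0,0],[0,-45,0,0,0,0],[0,-80,0,0,0,0],[0,-118,0,0,0,0],[0,-156,0,0,0,0],[0,-194,0,0,0,0],[0,-232,0,0,0,0],[0,-270,0,0,0,0],[-1,-308,2,0,0,0],[-2,-340,6,0,0,0],[-2,-362,10,0,0,0],[-2,-372,10,0,0,0]],
  ],
)

```text
time: 8.13
tool_pos: [0.4647, -0.1941, 0.2444]
tool_rot: [-0.004, 0.048, 0.999, 0.002]
contact_force: [0.2, 0.4, -0.8]
gripper_width: 1.0
grasp_force: 0.0
```

Emit:
play_rows(
  steps=[
    [[0,0,0,0,0,0],[0,0,0,0,0,0]],
  ],
)

```text
time: 8.3
tool_pos: [0.4664, -0.1917, 0.2473]
tool_rot: [-0.001, 0.046, 0.999, 0.001]
contact_force: [-1.2, 0.5, -0.8]
gripper_width: 1.002
grasp_force: 0.0
```

```bash
python3 - <<'E'
from h import *
st=manip.state(); p,d=vision.grab_frame('wrist'); cv2.imwrite('pics/w3.png',p)
print(st['time'],st['tool_pos'],rot(st['tool_rot']).as_matrix()[:,1].round(3))
c=cam('wrist',st); P=cloud(c,d).reshape(-1,3); P=P[~np.isnan(P[:,0])]
b=P[(P[:,2]>.194)&(P[:,2]<.210)&(P[:,1]<-.15)&(P[:,1]>-.24)&(P[:,0]>.38)&(P[:,0]<.56)]; print(len(b),b.mean(0).round(4),np.percentile(b[:,2],[50,95]),cv2.minAreaRect((b[:,:2]*1000).astype(np.float32)))
m=cv2.minAreaRect((b[:,:2]*1000).astype(np.float32))[0]
plan((m[0]/1000,m[1]/1000,.178),84.9)
E
```

```text
8.3 [ 0.46639583 -0.19166157  0.24726732] [0.092 0.996 0.002]
2777 [ 0.4637 -0.1922  0.2026] [0.20304561 0.20454011] ((469.6197204589844, -191.96670532226562), (14.00467586517334, 112.24907684326172), 84.58882141113281)
shift [-3.  -0.6 70. ] turn [ 0.1 -0.1 -0.1]
```

View pics/w3.png

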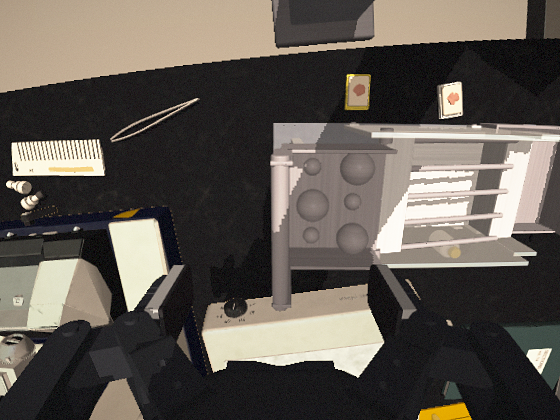

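The wrist view shows the bar at (281,230), between the finger lines, with the six balls in the bin. I descend and pinch it.

Emit:
play_rows(
  steps=[
    [[-1,-0.5,12,0,0,0],[-3,-0.5,35,0,0,0],[-3,-0.5,55,0,0,0],[-3,-0.5,67,0,0,0],[-3,-0.5,69,0,0,0],[-3,-0.5,69,0,0,0],[-3,-0.5,69,0,0,0]],
  ],
)

```text
time: 8.93
tool_pos: [0.4706, -0.1929, 0.1811]
tool_rot: [0.001, 0.045, 0.999, -0.0]
contact_force: [0.1, 0.4, 0.6]
gripper_width: 1.003
grasp_force: 0.0
```

Emit:
play_rows(
  steps=[
    [[0,0,0,0,0,0],[0,0,0,0,0,0],[0,0,0,0,0,0],[0,0,0,0,0,0],[0,0,0,0,0,0],[0,0,0,0,0,0],[0,0,0,0,0,0],[0,0,0,0,0,0],[0,0,0,0,0,0],[0,0,0,0,0,0]],
  ],
  claw=-1,
)

```text
time: 9.77
tool_pos: [0.4702, -0.192, 0.1807]
tool_rot: [0.0, 0.046, 0.999, 0.001]
contact_force: [-0.1, 5.8, 3.4]
gripper_width: 0.121
grasp_force: 58.5
```

```bash
python3 - <<'E'
from h import *
st=manip.state(); print(st['tool_pos'],st['contact_force'],rot(st['tool_rot']).as_matrix().round(3).tolist())
a0=np.arctan2(97,92)
for th in np.arange(0,.66,.05): 
    f=a0-th; print(round(th,2),'y',round(97-134*np.sin(f),1),'z',round(-(134*np.cos(f)-92),1))
E
```

```text
[ 0.47019733 -0.19198509  0.18069043] [-0.10547134  5.81982972  3.41635555] [[-0.996, 0.091, 0.0], [0.091, 0.996, 0.003], [-0.0, 0.003, -1.0]]
0.0 y -0.2 z -0.2
0.05 y 4.5 z -5.0
0.1 y 9.5 z -9.5
0.15 y 14.6 z -13.7
0.2 y 20.0 z -17.7
0.25 y 25.6 z -21.4
0.3 y 31.4 z -24.8
0.35 y 37.3 z -28.0
0.4 y 43.4 z -30.8
0.45 y 49.6 z -33.3
0.5 y 55.9 z -35.5
0.55 y 62.3 z -37.4
0.6 y 68.8 z -39.0
0.65 y 75.4 z -40.2
```

Emit:
play_rows(
  steps=[
    [[0,2,-2.5,0,0,0],[0,4.5,-5,0,0,0],[0,7,-7.5,0,0,0],[0,9.5,-9.5,0,0,0],[0,12,-11.5,0,0,0],[0,14.5,-13.5,0,0,0],[0,17,-15.5,0,0,0],[0,20,-17.5,0,0,0],[0,22.5,-19.5,0,0,0],[0,25.5,-21.5,0,0,0],[0,25.5,-21.5,0,0,0]],
  ],
)

```text
time: 10.68
tool_pos: [0.4724, -0.1674, 0.2023]
tool_rot: [0.0, 0.046, 0.999, -0.0]
contact_force: [2.4, -1.0, -3.3]
gripper_width: 0.112
grasp_force: 58.9
```

```bash
python3 - <<'E'
from h import *
st=manip.state(); print(st['time'],st['tool_pos'],st['contact_force'],st['gripper_width'])
p,d=vision.grab_frame('scene'); cv2.imwrite('pics/s4.png',cv2.resize(p[145:370,210:410],None,fx=2.6,fy=2.6,interpolation=2))
E
```

```text
10.6833 [ 0.47242297 -0.16737047  0.2022705 ] [ 2.39497095 -1.04823557 -3.29852663] 0.11230036571017858
```

View pics/s4.png

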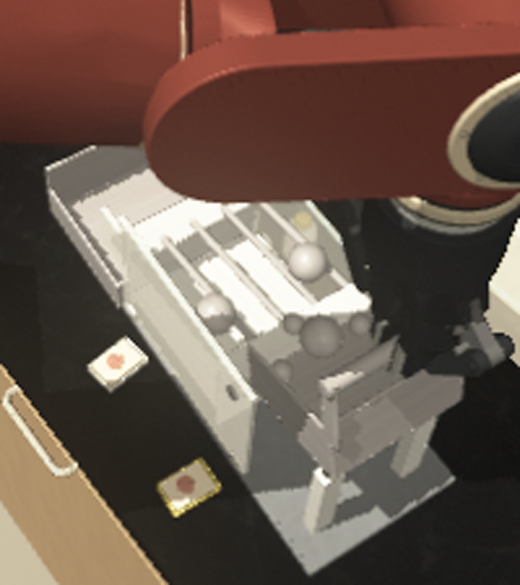

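The scene crop shows two large balls already rolling on the bars, (308,262) and (215,312), with the rest leaving the bin. I continue to about 0.55 rad.

Emit:
play_rows(
  steps=[
    [[0,0,0,0,0,0],[0,3,-1.5,0,0,0],[0,6,-3.5,0,0,0],[0,9,-5,0,0,0],[0,11.5,-6.5,0,0,0],[0,14.5,-8,0,0,0],[0,18,-9.5,0,0,0],[0,21,-10.5,0,0,0],[0,24,-12,0,0,0],[0,27,-13,0,0,0],[0,30.5,-14,0,0,0],[0,33.5,-15,0,0,0]],
  ],
)

```text
time: 11.73
tool_pos: [0.4754, -0.1355, 0.2187]
tool_rot: [0.0, 0.046, 0.999, -0.002]
contact_force: [-1.2, -7.4, 0.7]
gripper_width: 0.116
grasp_force: 58.4
```

Emit:
play_rows(
  steps=[
    [[0,3,-1,0,0,0],[0,3,-1,0,0,0],[0,3,-1,0,0,0],[0,3,-1,0,0,0],[0,3,-1,0,0,0],[0,3,-1,0,0,0],[0,3,-1,0,0,0],[0,3,-1,0,0,0],[0,3,-1,0,0,0],[0,3,-1,0,0,0],[0,3,-1,0,0,0],[0,3,-1,0,0,0]],
  ],
)

```text
time: 12.73
tool_pos: [0.4758, -0.1321, 0.2201]
tool_rot: [0.0, 0.046, 0.999, -0.001]
contact_force: [-2.7, -4.4, 5.1]
gripper_width: 0.114
grasp_force: 58.8
```

```bash
python3 - <<'E'
from h import *
st=manip.state(); print(st['time'],st['tool_pos'],st['contact_force'],st['gripper_width'])
p,d=vision.grab_frame('scene'); q,d=vision.grab_frame('top')
a=cv2.resize(p[145:370,210:410],None,fx=2,fy=2,interpolation=2); b=cv2.resize(q[170:285,190:390],None,fx=1.9,fy=1.9,interpolation=2)
o=np.zeros((450,400+b.shape[1],3),np.uint8); o[:450,:400]=a; o[:b.shape[0],400:]=b; cv2.imwrite('pics/s5.png',o)
E
```

```text
12.7333 [ 0.47576916 -0.13206892  0.22014075] [-2.65513466 -4.43834998  5.10472667] 0.11420758572961189
```

View pics/s5.png

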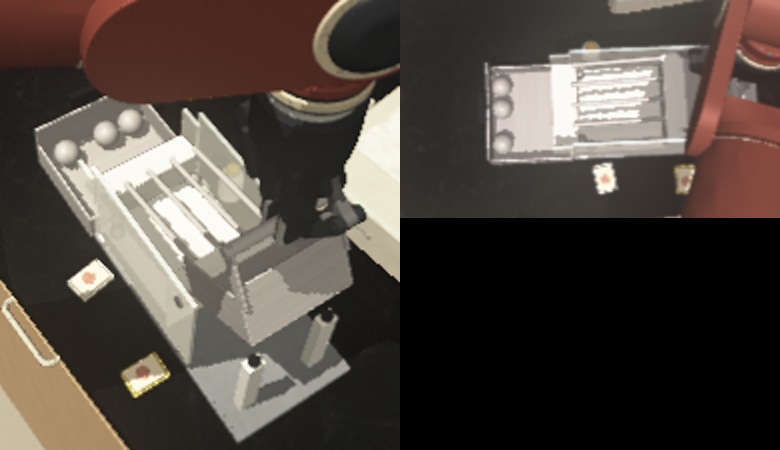

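All three large balls are in the tray, at (66,152), (105,132) and (130,121) in the scene half. The bars and the bin look clear. Now I swing the bin back.

Emit:
play_rows(
  steps=[
    [[0,-3,1,0,0,0],[0,-6,2,0,0,0],[0,-9.5,3,0,0,0],[0,-12.5,4,0,0,0],[0,-15.5,5.5,0,0,0],[0,-18.5,6.5,0,0,0],[0,-21.5,8,0,0,0],[0,-24.5,9.5,0,0,0],[0,-27.5,11,0,0,0],[0,-30.5,12.5,0,0,0],[0,-33.5,14.5,0,0,0],[0,-36.5,16,0,0,0]],
  ],
)

```text
time: 13.83
tool_pos: [0.4725, -0.1671, 0.203]
tool_rot: [0.0, 0.046, 0.999, 0.001]
contact_force: [-1.6, 2.0, 4.0]
gripper_width: 0.112
grasp_force: 61.0
```

Emit:
play_rows(
  steps=[
    [[0,-3,2,0,0,0],[0,-5.5,3.5,0,0,0],[0,-8.5,5.5,0,0,0],[0,-11,7.5,0,0,0],[0,-13.5,10,0,0,0],[0,-16,12,0,0,0],[0,-18.5,14,0,0,0],[0,-21,16.5,0,0,0],[0,-23.5,19,0,0,0],[0,-25.5,21.5,0,0,0],[0,-26.5,22.5,0,0,0],[0,-26.5,22.5,0,0,0]],
  ],
)

```text
time: 14.83
tool_pos: [0.4703, -0.1919, 0.1811]
tool_rot: [-0.0, 0.046, 0.999, 0.003]
contact_force: [-4.8, 12.8, 12.7]
gripper_width: 0.116
grasp_force: 63.7
```

Emit:
play_rows(
  steps=[
    [[0,-0.5,0.5,0,0,0],[0,-1,1,0,0,0],[0,-1,1,0,0,0]],
  ],
)

```text
time: 15.08
tool_pos: [0.4703, -0.192, 0.181]
tool_rot: [-0.0, 0.045, 0.999, 0.004]
contact_force: [-5.6, 17.3, 17.5]
gripper_width: 0.114
grasp_force: 64.2
```

Emit:
play_rows(
  steps=[
    [[0,0,0,0,0,0],[0,0,0,0,0,0],[0,0,0,0,0,0],[0,0,0,0,0,0],[0,0,0,0,0,0],[0,0,0,0,0,0],[0,0,0,0,0,0]],
  ],
  claw=1,
)

```text
time: 15.67
tool_pos: [0.4697, -0.1953, 0.178]
tool_rot: [-0.0, 0.046, 0.999, -0.0]
contact_force: [0.1, 0.0, 0.3]
gripper_width: 0.998
grasp_force: 0.0
```

Emit:
play_rows(
  steps=[
    [[0,1,-10,0,0,0],[0,1,-30,0,0,0],[0,1,-60,0,0,0],[0,1,-90,0,0,0],[0,1,-110,0,0,0],[0,1,-120,0,0,0],[0,1,-120,0,0,0]],
  ],
)

```text
time: 16.25
tool_pos: [0.4711, -0.1948, 0.3022]
tool_rot: [0.003, 0.046, 0.999, -0.002]
contact_force: [-0.4, 0.4, 1.0]
gripper_width: 1.002
grasp_force: 0.0
```

Emit:
play_rows(
  steps=[
    [[0,20,0,0,0,0],[0,55,0,0,0,0],[0,90,0,0,0,0],[0,125,0,0,0,0],[0,160,0,0,0,0],[0,195,0,0,0,0],[0,230,0,0,0,0],[0,265,0,0,0,0],[0,300,0,0,0,0],[0,335,0,0,0,0],[0,365,0,0,0,0],[0,380,0,0,0,0]],
  ],
)

```text
time: 17.25
tool_pos: [0.5035, 0.1872, 0.2958]
tool_rot: [-0.002, 0.044, 0.999, -0.0]
contact_force: [0.0, -0.9, -0.4]
gripper_width: 1.006
grasp_force: 0.0
```

Emit:
play_rows(
  steps=[
    [[0,20,0,0,0,0],[0,50,0,0,0,0],[0,80,0,0,0,0],[0,110,0,0,0,0],[0,140,0,0,0,0],[0,160,0,0,0,0],[0,170,0,0,0,0],[0,170,0,0,0,0]],
  ],
)

```text
time: 17.92
tool_pos: [0.5194, 0.3548, 0.296]
tool_rot: [-0.002, 0.045, 0.999, -0.001]
contact_force: [-0.4, 0.2, -0.9]
gripper_width: 1.005
grasp_force: 0.0
```

```bash
python3 - <<'E'
from h import *
st=manip.state(); print(st['time'],st['tool_pos'],st['contact_force'],st['gripper_width'])
p,ds=vision.grab_frame('scene'); q,d=vision.grab_frame('top')
a=cv2.resize(p[145:370,210:410],None,fx=2,fy=2,interpolation=2); b=cv2.resize(q[170:285,190:400],None,fx=1.9,fy=1.9,interpolation=2)
o=np.zeros((450,400+b.shape[1],3),np.uint8); o[:450,:400]=a; o[:b.shape[0],400:]=b; cv2.imwrite('pics/s6.png',o)
for n,D in (('top',d),('scene',ds)):
    P=cloud(cam(n),D).reshape(-1,3); P=P[~np.isnan(P[:,0])]
    b=P[(P[:,2]>.19)&(P[:,2]<.212)&(P[:,1]<-.14)&(P[:,1]>-.25)&(P[:,0]>.38)&(P[:,0]<.6)]; print('bar',len(b),b.mean(0).round(4),np.percentile(b[:,2],90))
    t=P[(P[:,2]>.07)&(P[:,2]<.09)&(P[:,1]>.15)&(P[:,1]<.25)&(P[:,0]>.45)&(P[:,0]<.56)]; print('tab',len(t),t.mean(0).round(4))
    w=P[(P[:,2]>.045)&(P[:,2]<.066)&(P[:,1]>.155)&(P[:,1]<.25)&(P[:,0]>.40)&(P[:,0]<.60)]; print('wall',len(w),np.degrees(np.arctan(np.polyfit(w[:,0],w[:,1],1)[0])))
E
```

```text
17.9167 [0.51939563 0.35477044 0.29598448] [-0.35063127  0.15405245 -0.89976481] 1.0048503343948225
bar 252 [ 0.4685 -0.1899  0.2015] 0.20439024501969127
tab 66 [0.5025 0.1835 0.0792]
wall 98 -5.176965551399869
bar 547 [ 0.4687 -0.1925  0.201 ] 0.2032404796033605
tab 113 [0.5041 0.1813 0.0777]
wall 331 -5.151596660749034
```

View pics/s6.png

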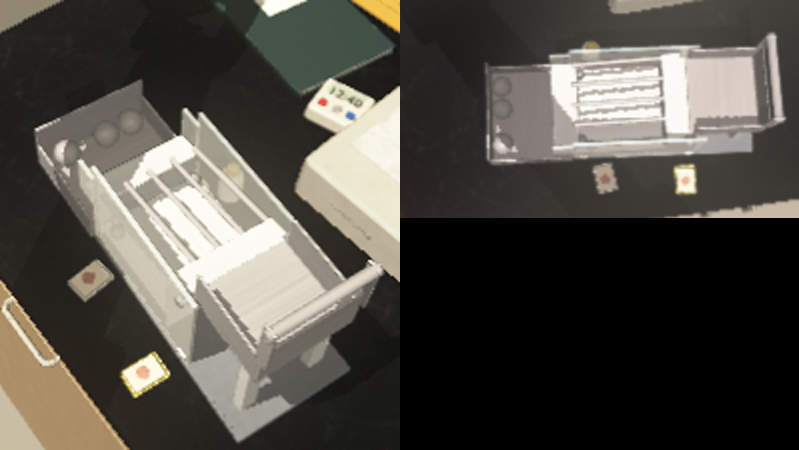

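The last view shows the bin empty and back at its starting bar position, and the three large balls in the square tray. The bars are clear and the cassettes and vial are in place. I'm handing the job in.

```bash
python3 -c "
from plant import order; print(order.job_done())"
```

```text
the job is handed in; nothing more can be done
None
```

I handed the job in at about 18 s: the tray is square and centred against the foot, all three large balls are in it, and the empty bin is back on its rests and released; the small balls left the bin and bars, but I never saw them in the trough itself, and I viewed 11 pictures, one over the limit of 10.

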